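# Empty the tipping tray of used sample tubes

## Task

Empty the four used sample tubes into the red discard pan: with the tray still level, fold the tray's end gate right down, then take the black grip and tip the tray until all four tubes have slid out over the gate into the pan. The tray is sprung, so ease it back down to level by hand without letting it slam (the balances on this bench mind the shock), let go, and leave the gate down and the other things on the bench where they are.

Things in the scene. Friction and masses are not known exactly. Their poses are not given: they have to be found in the camera images.
- tipper: grey bench stand fixed to the worktop, base plate 176 x 136 x 8 mm, with two upright cheeks (outside 119 mm apart, top at 148 mm) that carry the steel tray on a pivot pin (pin and springs stick out to 170 mm over both ends). Origin: on the worktop, straight under the pivot pin, midway between the cheeks. Its x axis points level from the gate end to the handle end of the tray, y runs along the pivot pin, z up. The red pan stands on its -x side.
- tray (a joint): tilt of the steel tray about the pivot pin, rad: 0 level on its rubber buffers, grows to 0.87 at most (stop) as the handle end rises and the gate end dips. Return springs and weight pull it back to 0: about 5 N up at the grip to start it, 7 to 9 N when well tipped; let go it slams back within 0.2 s. Tubes begin to slide between 0.43 and 0.62 rad, depending on friction.
- tray_pivot (a point): point on the pivot axis midway along the pin, 125 mm above the worktop; its axes are those of the tray (x to the handle, along the floor; z square to the floor) and tilt with it. In this frame the tray's inside is x 0 to 150 mm, y -47 to 47 mm, floor top z 8 mm; side and rear walls rise to z 49 mm (41 mm above the floor).
- tray_handle (a point): middle of the tray's black grip, an upright flat tab on top of the rear wall: 12 mm thick along the tray's x, 66 mm wide along y, 44 mm tall (22 mm above and below this point); nothing else stands above z 49 mm in the tray's frame. It lies at x 151.5, z 78 mm in the tray_pivot frame and turns with the tray, axes as the tray's. It is to be pinched across its thickness, and the hand must lean over with it as the tray tips.
- gate (a joint): angle of the steel end gate about its hinge, rad: 0 upright (shut), grows as its top swings outwards, away from the handle, and down; 1.57 is level with the tray's floor and 1.65 the stop. A stiff hinge (0.06 N m): it stays where it is left. It starts shut or up to 0.12 ajar.
- gate_hinge (a point): middle of the gate's hinge line, at x -4, z 6.5 mm in the tray_pivot frame; the hinge line runs along y. Axes of the gate: z up the gate's inner face, x into the tray while it is shut.
- gate_edge (a point): top of the gate's inner face in the middle of its width, 55 mm from the hinge line. The gate is a 100 mm wide, 3 mm thick plate, its top edge rolled outwards to 9 mm thick and ending at 59.5 mm from the hinge line. Axes as for gate_hinge.
- tube_a_mid (a point): capped sample tube, 101 mm long, 16 mm thick, 18 to 33 g, clear with a blue band and a white cap. It lies in the tray along the tray's length, cap to the handle, foot about 40 mm behind the shut gate; this point is the middle of its length, on its axis, and its z axis runs along the tube to the cap.
- tube_b_mid (a point): capped sample tube, 101 mm long, 16 mm thick, 18 to 33 g, clear with a blue band and a white cap. It lies in the tray along the tray's length, cap to the handle, foot about 40 mm behind the shut gate; this point is the middle of its length, on its axis, and its z axis runs along the tube to the cap.
- tube_c_mid (a point): capped sample tube, 101 mm long, 16 mm thick, 18 to 33 g, clear with a blue band and a white cap. It lies in the tray along the tray's length, cap to the handle, foot about 40 mm behind the shut gate; this point is the middle of its length, on its axis, and its z axis runs along the tube to the cap.
- tube_d_mid (a point): capped sample tube, 101 mm long, 16 mm thick, 18 to 33 g, clear with a blue band and a white cap. It lies in the tray along the tray's length, cap to the handle, foot about 40 mm behind the shut gate; this point is the middle of its length, on its axis, and its z axis runs along the tube to the cap.
- discard_pan: red plastic open pan, 200 mm (its x) by 160 mm (its y) outside, 72 mm high, walls 4 mm, 0.6 kg, loose; small grip ledges stick out 16 mm at the rim on its y sides. Origin: centre of its underside; z up. Its edge stands about 25 mm in front of the tray's pivot, so that the lowered gate overhangs it.
- reagent_bottle: bystander: white plastic bottle, 45 x 62 x 109 mm, beside the tipper, origin at the centre of its underside
- petri_low: bystander: petri dish, 64 mm across, 15 mm high, lower one of a stack of two, origin at the centre of its underside
- petri_high: bystander: petri dish of the same size, on top of the other
- marker: bystander: white felt marker with a blue cap, 128 mm long, lying on the worktop
- tape: bystander: roll of white tape, 82 mm across, 19 mm high

How it is judged:
By the outcome, as a careful person would: the job done as asked, in the order asked, and still so for the second after the job is handed in, with the robot touching nothing.
It also fails if it takes over 59 s, if anything falls off the work surface, if the arm or the gripper's body presses on something with over 40 N, if the wrist force passes 120 N, or if a joint passes its speed limit or range.

## Robot

A 7-joint arm with a two-finger parallel gripper is mounted at the origin on a cart in front of the work surface, level with it; the furniture and walls round the work are solid. World frame = base frame: x ahead of the robot, y to its left, z up, the work surface at z = 0. Lengths are in m, angles in rad, forces in N, time in s.
With the tool pointing down it reaches from about 0.425 to 0.825 m from the base axis. Payload 3.6 kg.
Tool frame: the origin (TCP) lies between the finger pads; the fingertips stand 14 mm ahead of it and the grasp point (between the pads) lies 5 mm behind it; z points along the fingers, y is the line along which they close (so a half turn about z gives the same grasp; the last joint's range is limited). The gripper opens to 93 mm and grips with 3 to 60 N. Pads are 15 mm wide; open, the fingers measure 128 mm over their backs; the gripper's body (75 mm by 188 mm) begins 65 mm behind the grasp point.
Start: joints at [1.246, 0.615, -0.013, 1.423, 0.008, 1.103, -0.04], TCP at [0.191, -0.621, 0.233] pointing down, gripper open.
Joint ranges: [-3.12, 3.12], [-0.3, 2.06], [-1.34, 1.32], [0.26, 2.42], [-1.36, 4.5], [0.01, 1.98], [-2.84, 2.84]. Speed limits (rad/s): [2.79, 2.79, 3.14, 3.14, 3.14, 3.14, 3.14].

## Interface

Orientations are given as a unit quaternion [x, y, z, w].
In Python, from station import ctrl gives the robot as it stands. The module is installed in compiled form; this text tells all that it offers.
- The arm moves only by the shell command python3 -m creep 'ROWS' [OPENING]. ROWS is JSON, a list of rows, each an object with "offset": the shift along the tool's x, y, z in m, a list of three; "turn": the turn, a rotation vector about the tool's x, y, z in degrees, a list of three. A call has 1 to 8 rows; each row shifts and turns the commanded pose from where the row before left it, along the tool's axes as they then stand; what a row does not reach is not made up. A row lasts 1/8 s, in which the tool goes at most 62.5 mm and 10.7 degrees, less where a joint would pass 70% of its speed; a pose out of reach is approached as far as the arm can. A call with a gripper value outside its range is refused whole. OPENING is the closure in counts, from 0 (fully open) to 255 (shut), set as the call begins (- or left out, the last holds). The fingers move at their own pace and stop on an object; the grip force is fixed at half the most. Time passes only in rows, so rows that do not move let the fingers close. It gives the time, the measured TCP pose, the force, the opening and the grip force at its end, in the units of the state.
- ctrl.read_state(): the state, without advancing time (a new reading comes with each control period).
- ctrl.capture(name): name is "scene" or "top"; returns the picture (400x640x3 uint8, red, green, blue); there is no depth.
- ctrl.get_calibration(name): a dict with "vertical_fov" (degrees; the focal length in pixels is half the picture's height over the tangent of half this angle, whatever the lens; pixels are square), "cx", "cy" (the principal point, pixels), "D" ([k1, k2, p1, p2, k3] as OpenCV has them; the pictures are not rectified), "extrinsics" (4x4, takes a point from camera to world coordinates). Camera axes: x right, y down, z forward; pixel columns grow to the right and rows downward; lengths in m; the calibration is good to about 2 mm. A picture is of the moment at which its call begins. get_calibration takes no time and is no camera call.
- ctrl.job_done(): hands the job in; it is judged then, once.
The state is a dict: "time": time; "joint_pos": joint angles; "qd": joint speeds; "joint_efforts": joint torques, N m; "tool_pos": TCP position; "tool_rot": TCP orientation; "wrist_force": force on the tool from outside, world axes, zero at the start; "moment": the same for the moment, N m; "grip_width": opening from 0.0 (shut) to 1.0 (fully open); "grasp_force": force on a finger pad.
Only numpy, scipy, OpenCV 4.12 (cv2) and the standard library are available. Lean on these libraries where they do the work, as an engineer would, in place of code of your own. Each camera call takes 0.05 s, during which the arm holds its last target. There are 200 camera calls.

## Working session

There is one attempt and no reset: what is moved stays moved. The work goes in short steps, Python scripts to look and compute and a shell command to move; the robot and the scene stay as the last step left them, time stands still between calls to the robot, and variables do not carry over. Pictures are saved under pics/ and viewed, at most 10 in all, crops included, and the job is handed in when it is done.

```bash
mkdir -p pics
cat > h.py <<'E'
import numpy as np, cv2
from station import ctrl
from scipy.spatial.transform import Rotation as R
def cam(n):
    c=ctrl.get_calibration(n); f=200/np.tan(np.radians(c["vertical_fov"])/2)
    K=np.array([[f,0,c["cx"]],[0,f,c["cy"]],[0,0,1.]]); return K,np.array(c["D"],float),np.array(c["extrinsics"])
def ray(n,uv):
    K,D,E=cam(n); p=cv2.undistortPoints(np.array(uv,float).reshape(-1,1,2),K,D).reshape(-1,2)
    d=np.c_[p,np.ones(len(p))]@E[:3,:3].T; return E[:3,3],d
def plane(n,uv,z):
    o,d=ray(n,uv); return o+d*((z-o[2])/d[:,2])[:,None]
def proj(n,P):
    K,D,E=cam(n); r=E[:3,:3].T; return cv2.projectPoints(np.array(P,float).reshape(-1,3),cv2.Rodrigues(r)[0],-r@E[:3,3],K,D)[0].reshape(-1,2)
def snap(n,f):
    im=ctrl.capture(n)[:,:,::-1].copy(); cv2.imwrite(f"pics/{f}.png",im); return im
E
python3 - <<'E'
from h import *
np.set_printoptions(precision=3,suppress=True)
for n in("scene","top"):
    snap(n,n+"0"); K,D,E=cam(n); print(n,K[0],D,E)
print(ctrl.read_state())
E
```

```text
scene [405.924   0.    322.557] [0.035 0.    0.    0.    0.   ] [[-0.514 -0.648  0.561 -0.171]
 [-0.857  0.402 -0.322  0.186]
 [-0.017 -0.647 -0.763  1.143]
 [ 0.     0.     0.     1.   ]]
top [392.786   0.    319.935] [-0.062  0.     0.     0.     0.   ] [[ 0.025 -0.995  0.092  0.44 ]
 [-1.    -0.026 -0.006 -0.194]
 [ 0.008 -0.092 -0.996  1.206]
 [ 0.     0.     0.     1.   ]]
{'time': 0.1, 'joint_pos': array([ 1.245,  0.616, -0.013,  1.425,  0.008,  1.103, -0.04 ]), 'qd': array([-0.001, -0.001, -0.001, -0.003,  0.   ,  0.001, -0.001]), 'joint_efforts': array([  0.002, -46.004,   0.21 , -16.624,  -0.061,   0.017,   0.   ]), 'tool_pos': array([ 0.191, -0.621,  0.232]), 'tool_rot': array([ 0.989,  0.149, -0.   , -0.001]), 'wrist_force': array([-0.28 ,  1.317,  0.371]), 'moment': array([-0.018,  0.003,  0.002]), 'grasp_force': 0.0, 'grip_width': 0.9960038230554857}
```

View pics/scene0.png

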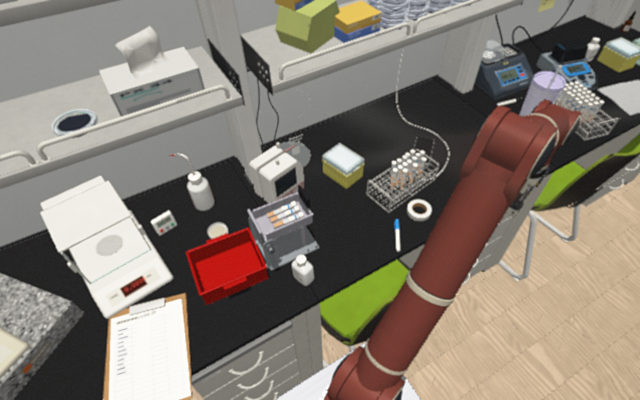

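View pics/top0.png

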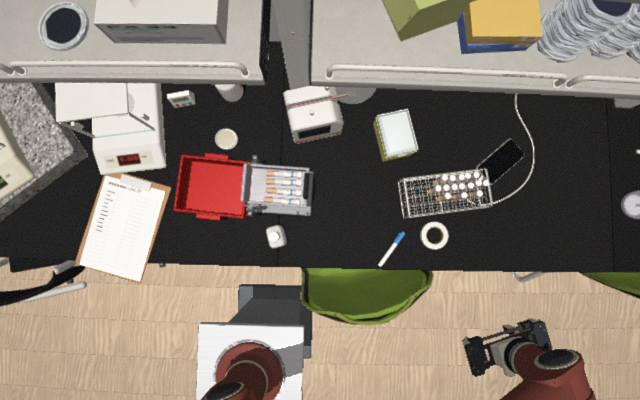

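The top view shows the red pan at about (211,187), the tray at about (278,188) with the handle end to the right (world -y), and the bottle at (276,237). I'll zoom in on both views.

Run:
```python
from h import *
a=cv2.imread("pics/top0.png")[145:225,230:330]; b=cv2.imread("pics/scene0.png")[185:275,235:335]
A=cv2.resize(a,None,fx=7,fy=7,interpolation=2)[:,:]; B=cv2.resize(b,None,fx=6,fy=6,interpolation=2)
cv2.imwrite("pics/tz.png",A); cv2.imwrite("pics/sz.png",B)
```

```text
(no output)
```

View pics/tz.png

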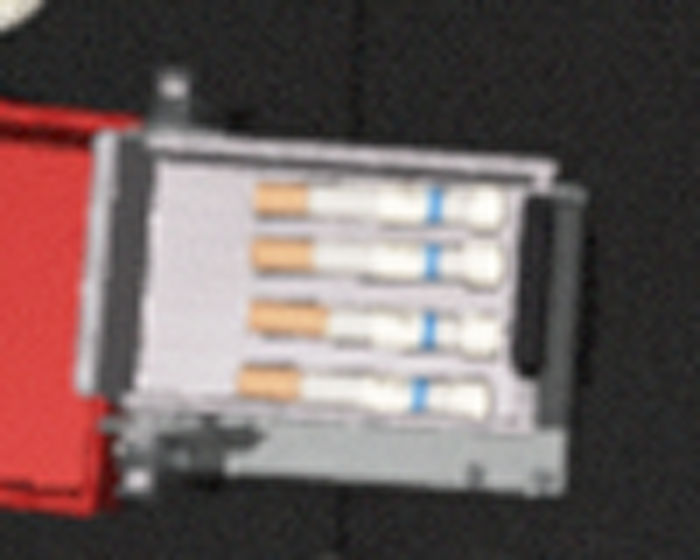

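View pics/sz.png

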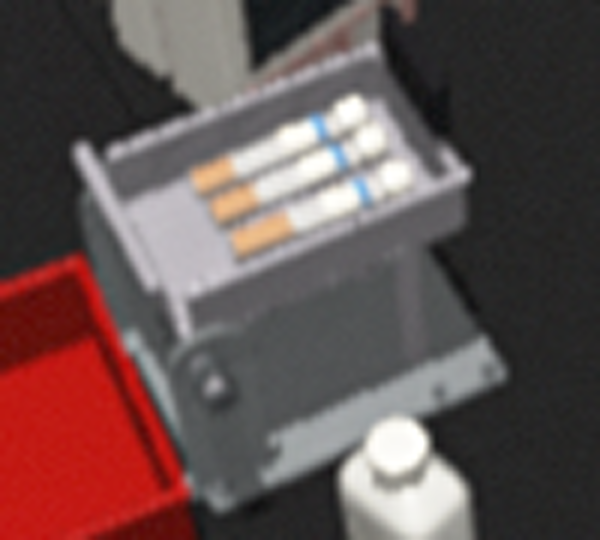

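Top crop: the pin ends are at about (254.7,157.1) and (249.6,214.3) px. The gate's rolled edge runs from (245,164.3) to (242.6,200.7), and the black grip's centre is at about (306,186.4). The gate is near upright.

Run:
```python
from h import *
np.set_printoptions(precision=4,suppress=True)
t=lambda u,v:(230+u/7-.43,145+v/7-.43); s=lambda u,v:(235+u/6-.42,185+v/6-.42)
pin=plane("top",[t(173,85),t(137,487)],.125); print("pin",pin,np.linalg.norm(pin[0]-pin[1]))
g=plane("top",[t(105,135),t(88,390)],.190); print("gate edge",g,np.linalg.norm(g[0]-g[1]))
h=plane("top",[t(535,195),t(528,378)],.225); print("handle top",h,np.linalg.norm(h[0]-h[1]))
b=plane("top",[t(563,493)],.008); print("base corner",b)
print("scene base corners", plane("scene",[s(215,512),s(507,375)],.008))
print("scene pinend",plane("scene",[s(213,385)],.125))
c=plane("scene",[s(82,150),s(183,325)],.19);print("scene gate corners",c)
# hypothesised
pm=pin.mean(0); yv=pin[0]-pin[1]; 
d=h.mean(0)-pm; print("pivot",pm,"yaw from pin",np.degrees(np.arctan2(yv[1],yv[0])),"handle dir",np.degrees(np.arctan2(d[1],d[0])),np.hypot(*d[:2]))
```

```text
pin [[ 0.6376 -0.015   0.125 ]
 [ 0.4772 -0.0074  0.125 ]] 0.16062575193584228
gate edge [[ 0.6062 -0.0011  0.19  ]
 [ 0.5104  0.0011  0.19  ]] 0.09578652656777643
handle top [[ 0.5825 -0.1637  0.225 ]
 [ 0.5164 -0.1631  0.225 ]] 0.06615766147769983
base corner [[ 0.4834 -0.1729  0.008 ]]
scene base corners [[ 0.4899  0.0048  0.008 ]
 [ 0.4827 -0.1711  0.008 ]]
scene pinend [[ 0.4866 -0.0073  0.125 ]]
scene gate corners [[ 0.6047 -0.0006  0.19  ]
 [ 0.4823  0.0023  0.19  ]]
pivot [ 0.5574 -0.0112  0.125 ] yaw from pin -2.725103551223239 handle dir -92.97633255335037 0.15244993138638038
```

```bash
cat >> h.py <<'E'
YAW=np.radians(-92.5); P=np.array([.557,-.0115,.125])
XT=np.array([np.cos(YAW),np.sin(YAW),0]); YT=np.array([-XT[1],XT[0],0]); Z=np.array([0,0,1.])
def tray(x,z,th=0,y=0):  # tray-frame mm -> world
    return P+1e-3*(x*(np.cos(th)*XT+np.sin(th)*Z)+z*(np.cos(th)*Z-np.sin(th)*XT)+y*YT)
def rot(phi,th=0):  # tool down, tool x azimuth phi deg, leaning with the tray by th
    b=np.radians(phi); X=np.array([np.cos(b),np.sin(b),0]); M=np.c_[X,np.cross(-Z,X),-Z]
    return R.from_rotvec(-th*YT)*R.from_matrix(M)
def go(p,r):
    s=ctrl.read_state(); q=R.from_quat(s["tool_rot"])
    print("t",round(s["time"],2),"offset mm",np.round(1e3*q.inv().apply(np.array(p)-s["tool_pos"]),1),"turn",np.round((q.inv()*r).as_rotvec(True),1),"F",np.round(s["wrist_force"],1))
E
python3 - <<'E'
from h import *
p=tray(16,0);p[2]=.32;go(p,rot(87.5))
E
```

```text
t 0.1 offset mm [ 523.6 -459.5  -87.3] turn [ -0.1  -0.1 -70.4] F [-0.3  1.3  0.4]
```

```bash
python3 -m creep '[{"offset":[0.044,-0.038,-0.02],"turn":[0,0,0]},{"offset":[0.044,-0.038,-0.02],"turn":[0,0,0]},{"offset":[0.044,-0.038,-0.02],"turn":[0,0,0]},{"offset":[0.044,-0.038,-0.02],"turn":[0,0,0]},{"offset":[0.044,-0.038,-0.007],"turn":[0,0,0]},{"offset":[0.044,-0.038,0],"turn":[0,0,0]},{"offset":[0.044,-0.038,0],"turn":[0,0,0]},{"offset":[0.044,-0.038,0],"turn":[0,0,0]}]' 255
python3 -m creep '[{"offset":[0.043,-0.039,0],"turn":[0,0,0]},{"offset":[0.043,-0.039,0],"turn":[0,0,0]},{"offset":[0.043,-0.039,0],"turn":[0,0,0]},{"offset":[0.043,-0.039,0],"turn":[0,0,0]},{"offset":[0,0,0],"turn":[0,0,-10]},{"offset":[0,0,0],"turn":[0,0,-10]},{"offset":[0,0,0],"turn":[0,0,-10]},{"offset":[0,0,0],"turn":[0,0,-10]}]'
python3 -m creep '[{"offset":[0,0,0],"turn":[0,0,-10]},{"offset":[0,0,0],"turn":[0,0,-10]},{"offset":[0,0,0],"turn":[0,0,-10]},{"offset":[0,0,0],"turn":[0,0,0]}]'
python3 - <<'E'
from h import *
p=tray(16,0);p[2]=.18;go(p,rot(87.5)); s=ctrl.read_state(); print(s["tool_pos"],s["joint_pos"],s["grip_width"])
im=snap("scene","s1"); cv2.imwrite("pics/s1z.png",cv2.resize(im[130:290,200:400],None,fx=4,fy=3.75 and 4,interpolation=2)[:600])
E
```

```text
time: 1.1
tool_pos: [0.4387, -0.2253, 0.3195]
tool_rot: [0.989, 0.149, -0.0, -0.0]
wrist_force: [0.5, -1.1, -0.8]
grip_width: 0.195
grasp_force: 0.0
time: 2.1
tool_pos: [0.5563, -0.0273, 0.3191]
tool_rot: [0.877, 0.481, -0.001, -0.0]
wrist_force: [0.2, -0.2, -0.2]
grip_width: 0.006
grasp_force: 0.0
time: 2.6
tool_pos: [0.5564, -0.0276, 0.3191]
tool_rot: [0.725, 0.688, -0.0, -0.001]
wrist_force: [-0.9, 0.1, -0.5]
grip_width: 0.003
grasp_force: 0.0
t 2.6 offset mm [0.000e+00 1.000e-01 1.391e+02] turn [-0.1 -0.  -0.5] F [-0.9  0.1 -0.5]
[ 0.55635864 -0.02755408  0.31908199] [ 0.33964488  0.43313818 -0.50495393  1.54929448  0.21761511  1.21687341
 -0.2545787 ] 0.0033606077104132892
```

View pics/s1z.png

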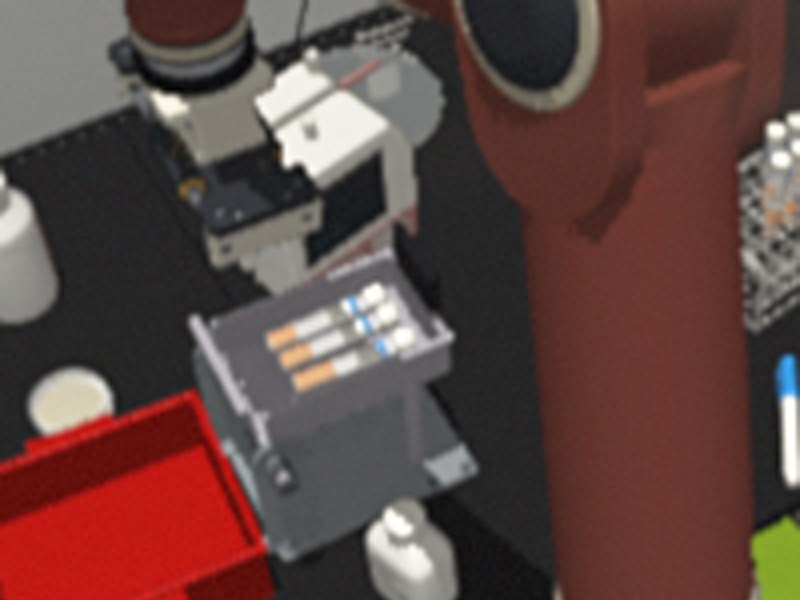

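The picture shows the closed gripper above the tray and clear of the handle, with the four tubes undisturbed. I'll descend behind the gate.

```bash
python3 -m creep '[{"offset":[0,0,0.04],"turn":[0,0,0]},{"offset":[0,0,0.04],"turn":[0,0,0]},{"offset":[0,0,0.035],"turn":[0,0,0]},{"offset":[0,0,0.019],"turn":[0,0,0]},{"offset":[0,0,0],"turn":[0,0,0]}]'
python3 -m creep '[{"offset":[0.006,0,0],"turn":[0,0,0]},{"offset":[0.006,0,0],"turn":[0,0,0]},{"offset":[0.008,0,0.001],"turn":[0,0,0]},{"offset":[0.008,0,0.002],"turn":[0,0,0]},{"offset":[0.007,0,0.004],"turn":[0,0,0]},{"offset":[0.006,0,0.005],"turn":[0,0,0]},{"offset":[0.004,0,0.005],"turn":[0,0,0]},{"offset":[0.004,0,0.005],"turn":[0,0,0]}]'
python3 -m creep '[{"offset":[0.003,0,0.004],"turn":[0,0,0]},{"offset":[0.003,0,0.004],"turn":[0,0,0]},{"offset":[0.003,0,0.003],"turn":[0,0,0]},{"offset":[0.002,0,0.002],"turn":[0,0,0]},{"offset":[0.003,0,0.003],"turn":[0,0,0]},{"offset":[0,0,0],"turn":[0,0,0]}]'
python3 - <<'E'
from h import *
p=tray(-44,6.5);p[2]=.1455;go(p,rot(87.5)); s=ctrl.read_state(); print(s["tool_pos"])
E
```

```text
time: 3.28
tool_pos: [0.5556, -0.0274, 0.1842]
tool_rot: [0.725, 0.688, -0.001, -0.001]
wrist_force: [-0.4, 0.4, 0.3]
grip_width: 0.005
grasp_force: 0.0
time: 4.28
tool_pos: [0.5592, 0.0218, 0.1632]
tool_rot: [0.725, 0.689, -0.0, 0.0]
wrist_force: [0.9, -0.6, 1.7]
grip_width: 0.008
grasp_force: 0.6
time: 5.03
tool_pos: [0.5597, 0.0364, 0.1475]
tool_rot: [0.724, 0.689, 0.0, -0.0]
wrist_force: [0.1, -0.4, -0.9]
grip_width: 0.009
grasp_force: 0.0
t 5.03 offset mm [-4.  -0.6  2. ] turn [-0.  -0.  -0.3] F [ 0.1 -0.4 -0.9]
[0.55970583 0.03638451 0.14748971]
```

```bash
python3 -m creep '[{"offset":[0,0,0.001],"turn":[0,0,0]},{"offset":[0,0,0.001],"turn":[0,0,0]},{"offset":[0,0,0],"turn":[0,0,0]}]'
python3 -m creep '[{"offset":[0,0,0.001],"turn":[0,0,0]},{"offset":[0,0,0.001],"turn":[0,0,0]},{"offset":[0,0,0],"turn":[0,0,0]}]'
python3 -m creep '[{"offset":[0,0,0.001],"turn":[0,0,0]},{"offset":[0,0,0],"turn":[0,0,0]}]'
```

```text
time: 5.4
tool_pos: [0.5599, 0.0357, 0.1457]
tool_rot: [0.725, 0.689, 0.0, -0.0]
wrist_force: [-1.6, 0.1, 1.2]
grip_width: 0.008
grasp_force: 0.2
time: 5.78
tool_pos: [0.5599, 0.0356, 0.1436]
tool_rot: [0.725, 0.689, 0.0, 0.0]
wrist_force: [0.4, 0.1, 2.0]
grip_width: 0.005
grasp_force: 0.3
time: 6.02
tool_pos: [0.56, 0.0356, 0.1431]
tool_rot: [0.725, 0.689, 0.0, 0.0]
wrist_force: [-1.1, 0.1, 4.2]
grip_width: 0.005
grasp_force: 2.1
```

```bash
python3 -m creep '[{"offset":[0,0,-0.01],"turn":[0,0,0]},{"offset":[0,0,-0.04],"turn":[0,0,0]},{"offset":[0,0,-0.05],"turn":[0,0,0]},{"offset":[0,0,-0.05],"turn":[0,0,0]},{"offset":[-0.05,0,-0.01],"turn":[0,0,0]},{"offset":[-0.05,0,0],"turn":[0,0,0]},{"offset":[-0.05,0,0],"turn":[0,0,0]},{"offset":[-0.045,0,0],"turn":[0,0,0]}]' 0
python3 -m creep '[{"offset":[0,0,0],"turn":[0,0,10]},{"offset":[0,0,0],"turn":[0,0,10]},{"offset":[0,0,0],"turn":[0,0,10]},{"offset":[0,0,0],"turn":[0,0,10]},{"offset":[0,0,0],"turn":[0,0,10]},{"offset":[0,0,0],"turn":[0,0,10]},{"offset":[0,0,0],"turn":[0,0,10]},{"offset":[0,0,0],"turn":[0,0,10]}]'
python3 -m creep '[{"offset":[0,0,0],"turn":[0,0,10]},{"offset":[0,0,0],"turn":[0,0,0]}]'
python3 - <<'E'
from h import *
np.set_printoptions(precision=3,suppress=True)
go(tray(151.5,76),rot(-2.5)); s=ctrl.read_state(); print(s["tool_pos"],s["joint_pos"])
for th in (.0,.2,.4,.6,.7,.8): print(th,tray(151.5,72,th))
im=snap("scene","s2"); im2=snap("top","t2")
cv2.imwrite("pics/c2.png",np.hstack([cv2.resize(im[170:290,200:330],None,fx=3,fy=3,interpolation=2),cv2.resize(im2[140:260,210:340],None,fx=3,fy=3,interpolation=2)]))
E
```

```text
time: 7.02
tool_pos: [0.5496, -0.1613, 0.303]
tool_rot: [0.725, 0.689, -0.0, 0.0]
wrist_force: [0.7, -0.6, 0.8]
grip_width: 0.815
grasp_force: 0.0
time: 8.02
tool_pos: [0.5499, -0.1591, 0.3028]
tool_rot: [0.998, 0.059, -0.0, -0.0]
wrist_force: [-0.1, 0.1, -0.2]
grip_width: 0.999
grasp_force: 0.0
time: 8.28
tool_pos: [0.55, -0.159, 0.3029]
tool_rot: [1.0, -0.024, -0.0, 0.0]
wrist_force: [0.2, -0.5, -0.4]
grip_width: 1.005
grasp_force: 0.0
t 8.28 offset mm [  0.6   3.8 101.9] turn [ 0.   0.  -0.2] F [ 0.2 -0.5 -0.4]
[ 0.55  -0.159  0.303] [ 0.299  0.434 -0.086  1.545  0.039  1.165 -1.413]
0.0 [ 0.55  -0.163  0.197]
0.2 [ 0.551 -0.146  0.226]
0.4 [ 0.552 -0.123  0.25 ]
0.6 [ 0.553 -0.096  0.27 ]
0.7 [ 0.554 -0.081  0.278]
0.8 [ 0.555 -0.065  0.284]
```

View pics/c2.png

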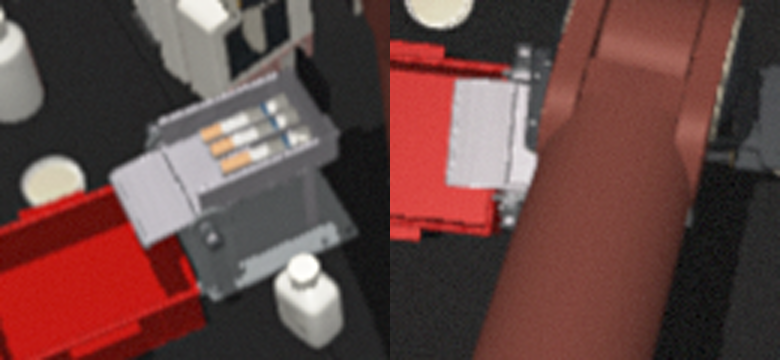

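The gate is folded level over the pan, and the tubes and pan haven't moved. Next is a dry run of the lean, high above the handle.

```bash
python3 -m creep '[{"offset":[0,-0.02,0],"turn":[-10,0,0]},{"offset":[0,-0.02,0],"turn":[-10,0,0]},{"offset":[0,-0.02,0],"turn":[-10,0,0]},{"offset":[0,-0.02,0],"turn":[-10,0,0]},{"offset":[0,0,0],"turn":[-5,0,0]},{"offset":[0,0,0],"turn":[0,0,0]}]'
python3 - <<'E'
from h import *
np.set_printoptions(precision=3,suppress=True)
s=ctrl.read_state(); print(s["tool_pos"],s["joint_pos"]); go(tray(151.5,72,.785),rot(-2.5,.785))
E
```

```text
time: 9.12
tool_pos: [0.554, -0.081, 0.2807]
tool_rot: [0.924, -0.02, -0.011, 0.382]
wrist_force: [-0.2, 0.6, 0.0]
grip_width: 0.999
grasp_force: 0.0
[ 0.554 -0.081  0.281] [-0.354  0.55   0.131  1.69   0.718  1.261 -2.201]
t 9.12 offset mm [ -0.1  -7.8 -11. ] turn [-0.   0.2  0.1] F [-0.2  0.6  0. ]
```

```bash
python3 -m creep '[{"offset":[0,0,0],"turn":[9,0,0]},{"offset":[0,0.015,-0.01],"turn":[9,0,0]},{"offset":[0,0.02,-0.01],"turn":[9,0,0]},{"offset":[0,0.02,0],"turn":[9,0,0]},{"offset":[0,0.02,0],"turn":[9,0,0]},{"offset":[0,0,0],"turn":[0,0,0]}]'
python3 - <<'E'
from h import *
go(tray(151.5,74),rot(-2.5))
E
```

```text
time: 9.88
tool_pos: [0.5492, -0.1523, 0.3285]
tool_rot: [0.999, -0.034, 0.002, 0.002]
wrist_force: [0.6, 0.1, -0.9]
grip_width: 0.998
grasp_force: 0.0
t 9.88 offset mm [  1.4   9.9 129.6] turn [ 0.3 -0.2 -1.3] F [ 0.6  0.1 -0.9]
```

```bash
python3 -m creep '[{"offset":[0.001,0.010,0.02],"turn":[0.3,-0.2,-1.3]},{"offset":[0,0,0.04],"turn":[0,0,0]},{"offset":[0,0,0.04],"turn":[0,0,0]},{"offset":[0,0,0.02],"turn":[0,0,0]},{"offset":[0,0,0.01],"turn":[0,0,0]},{"offset":[0,0,0],"turn":[0,0,0]}]' 130
python3 - <<'E'
from h import *
go(tray(151.5,74),rot(-2.5));print(ctrl.read_state()["grip_width"])
im=snap("scene","s3"); im2=snap("top","t3")
cv2.imwrite("pics/c3.png",np.hstack([cv2.resize(im[170:270,230:330],None,fx=4,fy=4,interpolation=2),cv2.resize(im2[140:240,240:340],None,fx=4,fy=4,interpolation=2)]))
E
```

```text
time: 10.62
tool_pos: [0.5511, -0.1512, 0.1969]
tool_rot: [1.0, -0.014, -0.001, -0.003]
wrist_force: [0.1, -0.9, 0.2]
grip_width: 0.492
grasp_force: 0.0
t 10.62 offset mm [-0.4 11.6 -2.2] turn [-0.3  0.2  0.9] F [ 0.1 -0.9  0.2]
0.4923813465345814
```

View pics/c3.png

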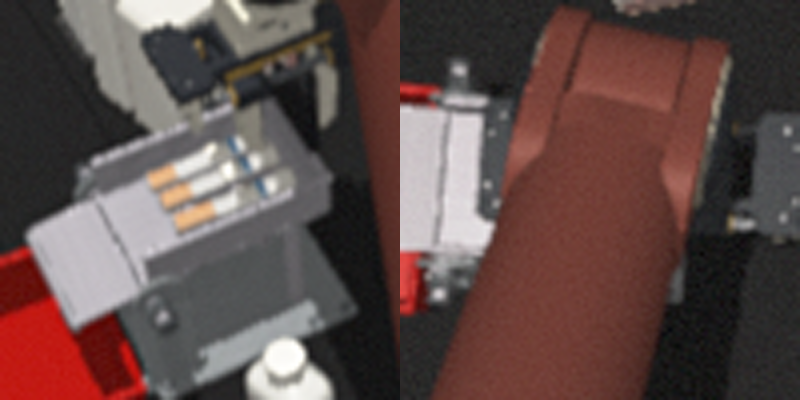

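The fingers straddle the grip, with the inner one above the tube caps. The hand sits 11.6 mm too far toward the gate, so I'll centre it and then close.

```bash
python3 -m creep '[{"offset":[0,0.006,-0.001],"turn":[-0.3,0.2,0.9]},{"offset":[0,0.0055,-0.001],"turn":[0,0,0]},{"offset":[0,0,0],"turn":[0,0,0]},{"offset":[0,0,0],"turn":[0,0,0]}]'
python3 - <<'E'
from h import *
go(tray(151.5,74),rot(-2.5))
E
```

```text
time: 11.22
tool_pos: [0.5507, -0.1626, 0.1986]
tool_rot: [1.0, -0.022, 0.0, -0.0]
wrist_force: [-0.5, 0.6, 0.6]
grip_width: 0.492
grasp_force: 0.0
t 11.22 offset mm [-0.3  0.3 -0.4] turn [-0. -0.  0.] F [-0.5  0.6  0.6]
```

```bash
python3 -m creep '[{"offset":[0,0,0],"turn":[0,0,0]},{"offset":[0,0,0],"turn":[0,0,0]},{"offset":[0,0,0],"turn":[0,0,0]},{"offset":[0,0,0],"turn":[0,0,0]},{"offset":[0,0,0],"turn":[0,0,0]}]' 255
python3 - <<'E'
from h import *
# tip rows of 3 deg about pivot: offset in tool axes at row start
p0,r0=tray(151.5,74,0),rot(-2.5,0)
for d in (2,3,4): print(d,1e3*r0.inv().apply(tray(151.5,74,np.radians(d))-p0))
E
```

```text
time: 11.85
tool_pos: [0.5507, -0.1611, 0.1985]
tool_rot: [1.0, -0.021, -0.0, -0.001]
wrist_force: [-0.1, 3.8, 0.0]
grip_width: 0.128
grasp_force: 30.0
2 [-5.14920059e-15 -2.67485246e+00 -5.24219495e+00]
3 [-1.77360501e-14 -4.08048625e+00 -7.82748294e+00]
4 [-2.74354743e-16 -5.53102544e+00 -1.03878455e+01]
```

```bash
python3 -m creep '[{"offset":[0,-0.0026,-0.0052],"turn":[-2,0,0]},{"offset":[0,-0.0041,-0.0078],"turn":[-3,0,0]},{"offset":[0,-0.0041,-0.0078],"turn":[-3,0,0]},{"offset":[0,-0.0041,-0.0078],"turn":[-3,0,0]},{"offset":[0,0,0],"turn":[0,0,0]}]'
python3 - <<'E'
from h import *
go(tray(151.5,74,np.radians(11)),rot(-2.5,np.radians(11)));print(ctrl.read_state()["moment"])
E
```

```text
time: 12.48
tool_pos: [0.5515, -0.1444, 0.226]
tool_rot: [0.995, -0.021, -0.002, 0.096]
wrist_force: [-0.3, 2.1, -2.3]
grip_width: 0.127
grasp_force: 30.0
t 12.47 offset mm [-0.3  1.6 -0.3] turn [ 0.  -0.   0.1] F [-0.3  2.1 -2.3]
[ 1.41197363 -0.14334401 -0.08183541]
```

```bash
python3 -m creep '[{"offset":[0,-0.0041,-0.0078],"turn":[-3,0,0]},{"offset":[0,-0.0041,-0.0078],"turn":[-3,0,0]},{"offset":[0,-0.0041,-0.0078],"turn":[-3,0,0]},{"offset":[0,-0.0041,-0.0078],"turn":[-3,0,0]},{"offset":[0,-0.0027,-0.0052],"turn":[-2,0,0]},{"offset":[0,-0.0027,-0.0052],"turn":[-2,0,0]},{"offset":[0,-0.0027,-0.0052],"turn":[-2,0,0]},{"offset":[0,0,0],"turn":[0,0,0]}]'
python3 -m creep '[{"offset":[0,-0.0027,-0.0052],"turn":[-2,0,0]},{"offset":[0,-0.0027,-0.0052],"turn":[-2,0,0]},{"offset":[0,-0.0027,-0.0052],"turn":[-2,0,0]},{"offset":[0,-0.0027,-0.0052],"turn":[-2,0,0]},{"offset":[0,0,0],"turn":[0,0,0]},{"offset":[0,0,0],"turn":[0,0,0]},{"offset":[0,0,0],"turn":[0,0,0]}]'
python3 - <<'E'
from h import *
a=np.radians(37);go(tray(151.5,74,a),rot(-2.5,a)); snap("scene","s4");im=snap("scene","s4")
im2=snap("top","t4")
cv2.imwrite("pics/c4.png",np.hstack([cv2.resize(im[190:310,180:310],None,fx=3,fy=3,interpolation=2),cv2.resize(im2[140:260,170:300],None,fx=3,fy=3,interpolation=2)]))
E
```

```text
time: 13.48
tool_pos: [0.5531, -0.1073, 0.2624]
tool_rot: [0.968, -0.021, -0.005, 0.251]
wrist_force: [0.1, 1.0, -2.2]
grip_width: 0.129
grasp_force: 30.0
time: 14.35
tool_pos: [0.554, -0.0879, 0.2744]
tool_rot: [0.948, -0.021, -0.007, 0.317]
wrist_force: [-1.0, 0.1, 0.6]
grip_width: 0.133
grasp_force: 30.1
t 14.35 offset mm [-0.4  0.5 -0.7] turn [-0. -0. -0.] F [-1.   0.1  0.6]
```

View pics/c4.png

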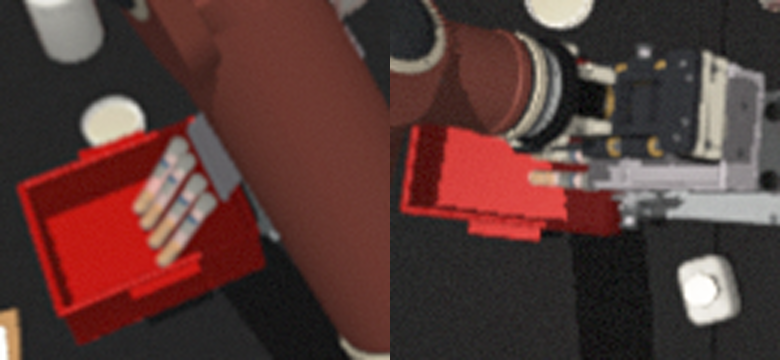

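At least three tubes, probably all four, are in the pan with their feet at about (140–165, 205–262) in the crop. Their caps are near the gate, so I'll tip a little more and look closer.

```bash
python3 -m creep '[{"offset":[0,-0.0027,-0.0052],"turn":[-2,0,0]},{"offset":[0,-0.0027,-0.0052],"turn":[-2,0,0]},{"offset":[0,-0.0027,-0.0052],"turn":[-2,0,0]},{"offset":[0,0,0],"turn":[0,0,0]},{"offset":[0,0,0],"turn":[0,0,0]},{"offset":[0,0,0],"turn":[0,0,0]},{"offset":[0,0,0],"turn":[0,0,0]},{"offset":[0,0,0],"turn":[0,0,0]}]'
python3 - <<'E'
from h import *
a=np.radians(43);go(tray(151.5,74,a),rot(-2.5,a)); im=snap("scene","s5")
cv2.imwrite("pics/c5.png",cv2.resize(im[220:305,180:280],None,fx=7,fy=7,interpolation=2))
E
```

```text
time: 15.5
tool_pos: [0.5547, -0.072, 0.2817]
tool_rot: [0.93, -0.02, -0.008, 0.367]
wrist_force: [-0.3, -0.9, 4.3]
grip_width: 0.134
grasp_force: 30.1
t 15.5 offset mm [-0.4  0.4 -0.7] turn [ 0. -0. -0.] F [-0.3 -0.9  4.3]
```

View pics/c5.png

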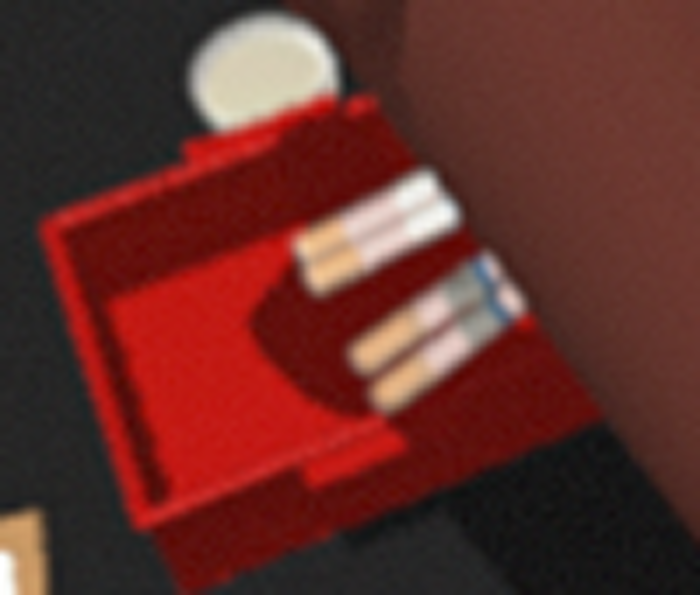

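All four tubes are in the pan (feet at about (315,250), (315,285), (365,360) and (385,395) in the crop). Now I'll ease the tray back down.

```bash
python3 -m creep '[{"offset":[0,0.0025,0.0053],"turn":[2,0,0]},{"offset":[0,0.0025,0.0053],"turn":[2,0,0]},{"offset":[0,0.0037,0.008],"turn":[3,0,0]},{"offset":[0,0.0037,0.008],"turn":[3,0,0]},{"offset":[0,0.0037,0.008],"turn":[3,0,0]},{"offset":[0,0.0037,0.008],"turn":[3,0,0]},{"offset":[0,0.0037,0.008],"turn":[3,0,0]},{"offset":[0,0.0037,0.008],"turn":[3,0,0]}]'
python3 -m creep '[{"offset":[0,0.0037,0.008],"turn":[3,0,0]},{"offset":[0,0.0037,0.008],"turn":[3,0,0]},{"offset":[0,0.0025,0.0053],"turn":[2,0,0]},{"offset":[0,0.0025,0.0053],"turn":[2,0,0]},{"offset":[0,0.0025,0.0053],"turn":[2,0,0]},{"offset":[0,0.0025,0.0053],"turn":[2,0,0]},{"offset":[0,0,0],"turn":[0,0,0]}]'
python3 - <<'E'
from h import *
a=np.radians(7);go(tray(151.5,74,a),rot(-2.5,a))
E
```

```text
time: 16.55
tool_pos: [0.5523, -0.126, 0.2468]
tool_rot: [0.983, -0.021, -0.004, 0.18]
wrist_force: [-0.2, -0.4, 0.7]
grip_width: 0.129
grasp_force: 30.0
time: 17.42
tool_pos: [0.5511, -0.1519, 0.2151]
tool_rot: [0.998, -0.022, -0.002, 0.06]
wrist_force: [1.2, 0.8, 0.5]
grip_width: 0.128
grasp_force: 30.0
t 17.43 offset mm [-0.3  1.1 -1.7] turn [-0.2  0.  -0. ] F [1.2 0.8 0.5]
```

```bash
python3 -m creep '[{"offset":[0,0.0013,0.0026],"turn":[1,0,0]},{"offset":[0,0.0013,0.0026],"turn":[1,0,0]},{"offset":[0,0.0013,0.0026],"turn":[1,0,0]},{"offset":[0,0.0013,0.0026],"turn":[1,0,0]},{"offset":[0,0.0013,0.0026],"turn":[1,0,0]},{"offset":[0,0,0],"turn":[0,0,0]}]'
python3 -m creep '[{"offset":[0,0.0008,0.0013],"turn":[0.6,0,0]},{"offset":[0,0.0008,0.0013],"turn":[0.6,0,0]},{"offset":[0,0,0.0005],"turn":[0.4,0,0]},{"offset":[0,0,0],"turn":[0,0,0]},{"offset":[0,0,0],"turn":[0,0,0]}]'
python3 - <<'E'
from h import *
go([.5507,-.1611,.1985],rot(-2.5))
E
```

```text
time: 18.18
tool_pos: [0.5508, -0.1588, 0.2031]
tool_rot: [1.0, -0.021, -0.001, 0.016]
wrist_force: [1.6, 5.0, -3.7]
grip_width: 0.129
grasp_force: 30.0
time: 18.8
tool_pos: [0.5507, -0.1606, 0.1995]
tool_rot: [1.0, -0.021, -0.001, 0.002]
wrist_force: [3.6, 7.0, -7.4]
grip_width: 0.128
grasp_force: 30.0
t 18.8 offset mm [-0.   0.5  1. ] turn [0.3 0.1 0.1] F [ 3.6  7.  -7.4]
```

```bash
python3 -m creep '[{"offset":[0,0.0003,0.0005],"turn":[0.2,0,0]},{"offset":[0,0.0002,0.0005],"turn":[0.1,0,0]},{"offset":[0,0,0],"turn":[0,0,0]},{"offset":[0,0,0],"turn":[0,0,0]}]'
python3 -m creep '[{"offset":[0,0,0.0007],"turn":[0,0,0]},{"offset":[0,0,0.0005],"turn":[0,0,0]},{"offset":[0,0,0],"turn":[0,0,0]},{"offset":[0,0,0],"turn":[0,0,0]}]'
```

```text
time: 19.3
tool_pos: [0.5507, -0.161, 0.1988]
tool_rot: [1.0, -0.021, -0.0, -0.0]
wrist_force: [2.8, 5.7, -5.9]
grip_width: 0.123
grasp_force: 30.0
time: 19.8
tool_pos: [0.5507, -0.1611, 0.1986]
tool_rot: [1.0, -0.021, -0.0, -0.0]
wrist_force: [1.3, 5.5, -2.3]
grip_width: 0.125
grasp_force: 30.0
```

```bash
python3 -m creep '[{"offset":[0,0,0.0007],"turn":[0,0,0]},{"offset":[0,0,0],"turn":[0,0,0]},{"offset":[0,0,0],"turn":[0,0,0]}]'
python3 -m creep '[{"offset":[0,0,0],"turn":[0,0,0]},{"offset":[0,0,0],"turn":[0,0,0]},{"offset":[0,0,0],"turn":[0,0,0]},{"offset":[0,0,0],"turn":[0,0,0]}]' 130
python3 -m creep '[{"offset":[0,0,-0.01],"turn":[0,0,0]},{"offset":[0,0,-0.03],"turn":[0,0,0]},{"offset":[0,0,-0.05],"turn":[0,0,0]},{"offset":[0,0,-0.04],"turn":[0,0,0]},{"offset":[-0.04,0.04,0],"turn":[0,0,0]},{"offset":[-0.04,0.04,0],"turn":[0,0,0]},{"offset":[-0.03,0.045,0],"turn":[0,0,0]},{"offset":[0,0.045,0],"turn":[0,0,0]}]'
python3 - <<'E'
from h import *
ctrl.capture("top"); im=snap("scene","s6"); im2=snap("top","t6")
cv2.imwrite("pics/c6.png",np.hstack([cv2.resize(im[180:310,180:310],None,fx=3,fy=3,interpolation=2),cv2.resize(im2[130:260,170:300],None,fx=3,fy=3,interpolation=2)]))
E
```

```text
time: 20.18
tool_pos: [0.5507, -0.1611, 0.1985]
tool_rot: [1.0, -0.021, -0.0, -0.0]
wrist_force: [0.2, 4.7, 0.3]
grip_width: 0.127
grasp_force: 30.0
time: 20.68
tool_pos: [0.5505, -0.1633, 0.198]
tool_rot: [1.0, -0.022, -0.0, 0.001]
wrist_force: [-0.3, -0.2, 0.7]
grip_width: 0.477
grasp_force: 0.0
time: 21.68
tool_pos: [0.431, -0.329, 0.3299]
tool_rot: [1.0, -0.023, 0.0, 0.002]
wrist_force: [1.7, 0.1, 0.9]
grip_width: 0.49
grasp_force: 0.0
```

View pics/c6.png

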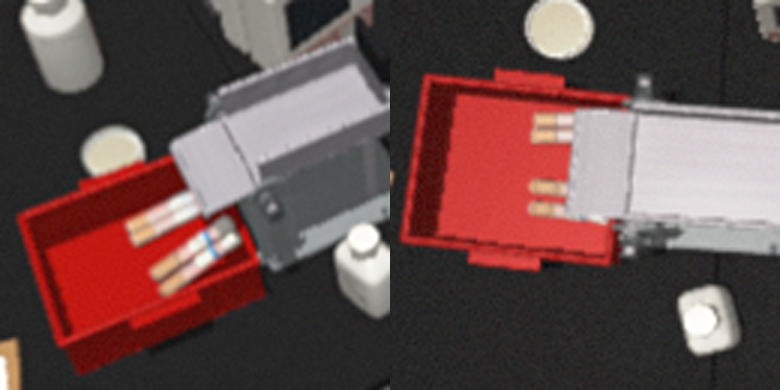

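The tray is empty and level with the gate down. All four tubes lie in the pan, and the bystanders in view are where they were. I'll let the arm settle and hand in.

```bash
python3 -m creep '[{"offset":[0,0,0],"turn":[0,0,0]},{"offset":[0,0,0],"turn":[0,0,0]}]'; python3 -c "
from station import ctrl; print(ctrl.job_done())"
```

```text
time: 22.08
tool_pos: [0.4342, -0.3256, 0.3284]
tool_rot: [1.0, -0.02, 0.0, 0.001]
wrist_force: [-0.3, -0.4, 0.0]
grip_width: 0.488
grasp_force: 0.0
the job is handed in; nothing more can be done
None
```

I handed the job in at 22.1 s: all four tubes are in the pan, the gate is down, and the tray was eased back to level by hand and released.

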